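# Run the blind up with its paddle switch

### The job

Two small switch boxes stand on the worktop, each with a lever that springs back to the middle. On the one with the wide flat paddle (it works the window blind), push the paddle well over towards the end of its box that has the three raised ribs, hold it over for a good second, then let go so that it springs back upright. Never push the paddle over the other way, and leave the other box's lever, the thin stick with a ball on top, alone.

Things in the scene. Friction and masses are not known exactly. Their poses are not given: they have to be found in the camera images.
- blind_box: White switch box, 130 (x) x 84 (y) x 38 mm high, fixed on the worktop. Three raised black ribs cross the top of its +x end (36 to 56 mm from the middle, 43 mm high); the -x end is plain. A wide flat black paddle stands in the middle. Origin: centre of the underside; x points to the ribs, z up. Turned any way round; left or right of the other box.
- blind_paddle (a joint): The black paddle: a plate 9 mm thick (box x), 40 mm wide (box y), upright 54 to 98 mm above the worktop, stem below, hinged on the box's y axis 38 mm up. Rad: 0 upright, + leans to the ribs, stops at +-0.55. Its spring, 0.30 N m/rad, takes about 4 N at the stop when pushed 42 mm above the hinge, and rights it in 0.3 s.
- vent_box: The other switch box: the same housing with the same ribs, but its lever is a thin round stick with a ball on top. Same origin and axes as blind_box. Not to be used.
- vent_stick (a joint): The lever of vent_box: a stick 8 mm thick with a 16 mm ball on top, its top 98 mm above the worktop, hinged and sprung like the paddle; 0 = upright. To be left alone.

How it is judged:
By the outcome, as a careful person would: the job done as asked, in the order asked, and still so for the second after the job is handed in, with the robot touching nothing.
It also fails if it takes over 29 s, if anything falls off the work surface, if the arm or the gripper's body presses on something with over 40 N, if the wrist force passes 120 N, or if a joint passes its speed limit or range.

### The arm

A 6-joint arm with a two-finger parallel gripper is mounted at the origin on a cart in front of the work surface, level with it; the furniture and walls round the work are solid. World frame = base frame: x ahead of the robot, y to its left, z up, the work surface at z = 0. Lengths are in m, angles in rad, forces in N, time in s.
With the tool pointing down it reaches from about 0.275 to 0.85 m from the base axis. Payload 19 kg.
Tool frame: the origin (TCP) lies midway between the tips of the shut fingers; the grasp point (between the pads) lies 19 mm behind it (robot.grip_point_offset is the distance from the TCP to the grasp point, in m); z points along the fingers, y is the line along which they close (so a half turn about z gives the same grasp; the last joint's range is limited). The gripper opens to 85 mm and grips with 20 to 120 N. Pads are 22 mm wide; open, the fingers measure 114 mm over their backs; the gripper's body (76 mm by 85 mm) begins 54 mm behind the grasp point. The pads swing forward as they close: fully open they stand 13 mm farther back than shut.
Start: joints at [1.186, 0.15, 1.437, -0, 1.554, -0.134], TCP at [0.143, 0.557, 0.231] pointing down, gripper open.
Joint ranges: [-2.8, 2.8], [-0.68, 2.1], [0.12, 2.68], [-1.39, 4.53], [0.16, 2.79], [-2.81, 2.81]. Speed limits (rad/s): [1.89, 1.89, 2.22, 3.01, 3.01, 3.01].

### API

Orientations are given as a rotation vector (axis times angle).
In Python, from cell import robot gives the robot as it stands.
- The arm moves only by the shell command python3 drive.py 'ROWS' [OPENING] [FORCE]. ROWS is one flat JSON list of numbers that holds 1 to 12 rows one after another, with no inner brackets; each row has 4 numbers: dx, dy, dz in a scale on which 1.0 is 0.75 m, then a turn about the tool's z in parts of the range, where 1.0 means pi rad; each row is the pose to reach, as a shift and turn from the pose commanded when the command began, along the tool's axes at that moment; what a row does not reach only later rows make up. A row lasts 1/8 s, in which the tool goes at most 0.0625 m and 0.188 rad, less where a joint would pass 70% of its speed; a pose out of reach is approached as far as the arm can. OPENING is the finger opening in m, set as the command begins (- or left out keeps the last). The fingers move at their own pace and stop on an object; FORCE is the grip in N (left out, the last holds). Time passes only in rows, so rows that do not move let the fingers close. It prints the time, the measured TCP pose, the force, the opening and the grip force at its end. A shift or turn number past 1, either way, is cut back to 1. Input that does not fit is refused with a message, and nothing moves.
- robot.get_state(): the state, without advancing time (a new reading comes with each control period).
- robot.snapshot(name): name is "side" or "top" or "wrist"; returns a dict with "frame" (420x560x3 uint8, red, green, blue), "mtx" (3x3 intrinsics, pixels), "rvec" (rotation vector, rad) and "tvec" (3), from world to camera coordinates, as OpenCV has them. Camera axes: x right, y down, z forward; pixel columns grow to the right and rows downward; lengths in m; the calibration is good to about 2 mm. A picture is of the moment at which its call begins. There is no depth.
- robot.hand_in(): hands the job in; it is judged then, once.
The state is a dict: "clock": time; "joint_positions": joint angles; "joint_velocities": joint speeds; "effort": joint torques, N m; "eef_pos": TCP position; "ee_rot": TCP orientation; "contact_force": force on the tool from outside, world axes, zero at the start; "torque": the same for the moment, N m; "finger_gap": finger opening in m; "grip_force": force on a finger pad.
Only numpy, scipy, OpenCV 4.12 (cv2) and the standard library are available. Lean on these libraries where they do the work, as an engineer would, in place of code of your own. Each camera call takes 0.05 s, during which the arm holds its last target. There are 200 camera calls.

## Working session

There is one attempt and no reset: what is moved stays moved. The work goes in short steps, Python scripts to look and compute and a shell command to move; the robot and the scene stay as the last step left them, time stands still between calls to the robot, and variables do not carry over. Pictures are saved under pics/ and viewed, at most 10 in all, crops included, and the job is handed in when it is done.

```bash
mkdir -p pics; ls; python3 - <<'E'
from cell import robot
import cv2,numpy as np
for n in("top","side"):
    s=robot.snapshot(n); cv2.imwrite(f"pics/{n}0.png",s["frame"][:,:,::-1]); print(n,s["mtx"].tolist(),s["rvec"],s["tvec"])
st=robot.get_state();print(st["clock"],st["eef_pos"],st["ee_rot"],st["finger_gap"])
print(cv2.Rodrigues(np.array(st["ee_rot"],float))[0].round(3))
E
```

```text
cell.py
drive.py
pics
top [[418.87019776006645, 0.0, 276.81041359457066], [0.0, 418.87019776006645, 206.22380387641593], [0.0, 0.0, 1.0]] [ 2.18655987 -2.16495276  0.1448616 ] [-0.0064227   0.53506718  0.87175096]
side [[472.07039638217117, 0.0, 281.9173935292355], [0.0, 472.07039638217117, 210.30226199028053], [0.0, 0.0, 1.0]] [ 2.28388065 -0.02082951  0.03792752] [-0.52748511  0.0401447   0.92612461]
0.1 [0.14263215 0.55681177 0.23074478] [-3.92911435e-01 -3.11666096e+00  1.58741143e-03] 0.08542670268957787
[[-0.969  0.248 -0.   ]
 [ 0.248  0.969 -0.001]
 [ 0.    -0.001 -1.   ]]
```

View pics/top0.png

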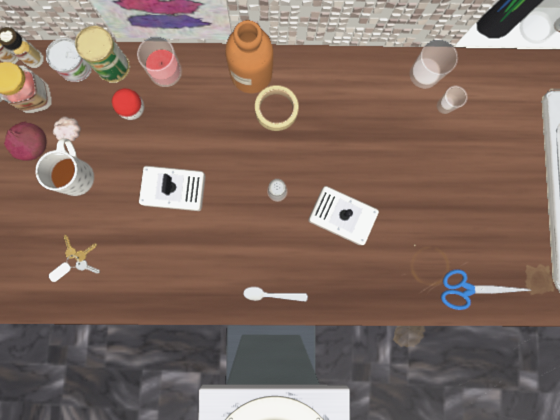

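View pics/side0.png

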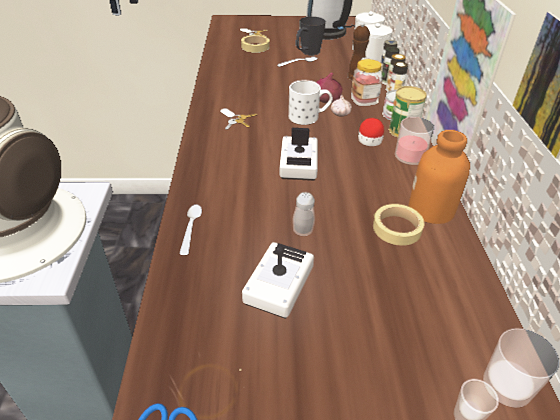

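The paddle box is on the left: paddle at about (168,185), box spanning (140–204, 167–210), ribs at its right end, (193,188), so towards world −y. The ball-stick box is at about (345,215). Next I'll measure the paddle box's corners.

```bash
cat > h.py <<'E'
import cv2,numpy as np
def topix(s,P): return cv2.projectPoints(np.array(P,float).reshape(-1,3),s["rvec"],s["tvec"],s["mtx"],None)[0].reshape(-1,2)
def unproj(s,uv,z):
    R=cv2.Rodrigues(s["rvec"])[0]; c=-R.T@s["tvec"]
    d=R.T@np.linalg.inv(s["mtx"])@np.array([uv[0],uv[1],1.]); return (c+d*(z-c[2])/d[2])
def box(x,y,a): # outline of box top, ribs, paddle, in world
    R=np.array([[np.cos(a),-np.sin(a)],[np.sin(a),np.cos(a)]])
    return lambda p:np.c_[np.array(p)[:,:2]@R.T+[x,y],np.array(p)[:,2]]
E
python3 - <<'E'
from cell import robot
from h import *
s=robot.snapshot("top"); f=s["frame"]
m=((f.min(2)>170)*255).astype(np.uint8); m[:,:100]=0;m[:,240:]=0;m[:150]=0;m[230:]=0
m=cv2.morphologyEx(m,cv2.MORPH_CLOSE,np.ones((9,9)))
c=max(cv2.findContours(m,0,1)[0],key=cv2.contourArea)
q=cv2.boxPoints(cv2.minAreaRect(c)); W=np.array([unproj(s,p,.038) for p in q]); print(q.tolist(),W.round(4).tolist())
ctr=W.mean(0); e=[W[1]-W[0],W[2]-W[1]]; print([np.linalg.norm(v) for v in e]); L=max(e,key=np.linalg.norm)
if L[1]>0:L=-L
a=np.arctan2(L[1],L[0]); print("centre",ctr,"angle",a)
T=box(ctr[0],ctr[1],a)
for n in("top","side"):
    s=robot.snapshot(n); im=cv2.resize(s["frame"][:,:,::-1],None,fx=4,fy=4,interpolation=2)
    P=[[.065*i,.042*j,.038] for i,j in((1,1),(1,-1),(-1,-1),(-1,1))]; Q=[[-.0045,.02*i,z] for i,z in((1,.054),(1,.098),(-1,.098),(-1,.054))]
    for p,col in((P,(0,255,0)),(Q,(0,0,255))): cv2.polylines(im,[np.int32(topix(s,T(p))*4+2)],True,col,1)
    u=topix(s,T([[0,0,.05]]))[0]*4; x,y=int(u[0]),int(u[1]); cr=im[max(0,y-220):y+220,x-200:x+200]; cv2.imwrite(f"pics/c_{n}.png",cr)
a,b=[cv2.imread(f"pics/c_{n}.png") for n in("top","side")]; cv2.imwrite("pics/c.png",np.hstack([a,b]))
E
```

```text
[[138.36358642578125, 204.52328491210938], [142.16558837890625, 165.552734375], [203.43606567382812, 171.53033447265625], [199.63406372070312, 210.50088500976562]] [[0.5345, 0.292, 0.038], [0.6184, 0.2877, 0.038], [0.6071, 0.1569, 0.038], [0.5232, 0.1626, 0.038]]
[np.float64(0.08400158721476544), np.float64(0.13127562324035652)]
centre [0.57080023 0.22480216 0.038     ] angle -1.6565211283876602
```

View pics/c.png

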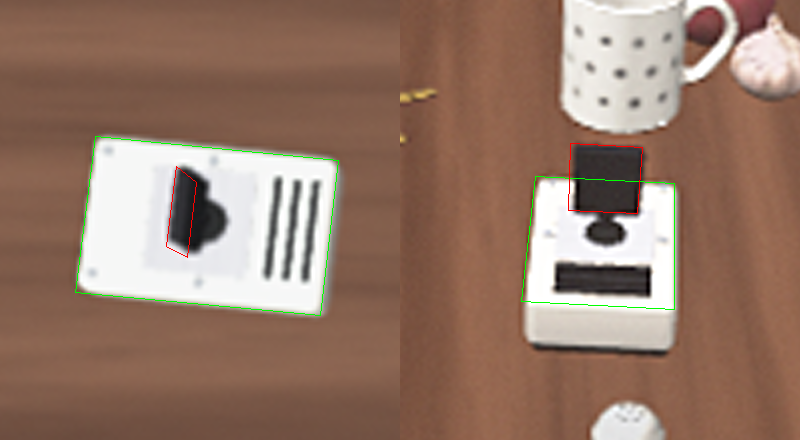

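The outline fits within a pixel or so: box centre (0.571, 0.225), ribs direction −1.657 rad, paddle upright. I'll close the fingers, travel at height to 45 mm on the plain side of the paddle with tool y along the box, then go down.

Careful with the scale: shifts go in shares of 0.75 m and turns go in shares of pi rad. That gives: -0.49 m / 0.75 = -0.6533, -0.225 m / 0.75 = -0.3, -0.165 rad / 3.1416 = -0.0525.

```bash
python3 drive.py '[-0.0733, -0.0267, 0, 0, -0.1467, -0.0533, 0, -0.0159, -0.2267, -0.08, 0, -0.0318, -0.3, -0.1067, 0, -0.0525, -0.3733, -0.1333, 0, -0.0525, -0.4533, -0.16, 0, -0.0525, -0.5267, -0.184, 0, -0.0525, -0.6, -0.2093, 0, -0.0525, -0.6533, -0.228, 0, -0.0525, -0.6533, -0.228, 0, -0.0525, -0.6533, -0.228, 0.0667, -0.0525, -0.6533, -0.228, 0.1067, -0.0525]' 0 20
python3 - <<'E'
from cell import robot
from h import *
s=robot.get_state();R=cv2.Rodrigues(np.array(s["ee_rot"],float))[0];print(R.round(3),s["finger_gap"])
a=-1.6565;d=np.array([np.cos(a),np.sin(a)]);p=np.array(s["eef_pos"])[:2]-[.5708,.2248]
print("box x,y",p@d,p@[-d[1],d[0]])
E
```

```text
clock: 1.75
eef_pos: [0.5738, 0.27, 0.1492]
ee_rot: [-0.134, -3.137, 0.001]
contact_force: [0.8, -0.4, 0.3]
finger_gap: 0.0001
grip_force: 0.0
[[-0.996  0.085 -0.002]
 [ 0.085  0.996 -0.   ]
 [ 0.002 -0.001 -1.   ]] 0.00013103237276832237
box x,y -0.04527274901633568 -0.0008647216969102992
```

Converted, 0.077 m / 0.75 = 0.1027, -0.02 m / 0.75 = -0.0267.

```bash
python3 drive.py '[0, 0, 0.0533, 0, 0, 0, 0.1027, 0, 0, 0, 0.1027, 0, 0, -0.0133, 0.1027, 0, 0, -0.0267, 0.1027, 0, 0, -0.0267, 0.1027, 0, 0, -0.0267, 0.1027, 0]'
python3 - <<'E'
from cell import robot
from h import *
s=robot.snapshot("side");T=box(.5708,.2248,-1.6565);u=topix(s,T([[0,0,.08]]))[0];x,y=map(int,u)
cv2.imwrite("pics/d.png",cv2.resize(s["frame"][y-50:y+60,x-60:x+60,::-1],None,fx=5,fy=5,interpolation=2))
E
```

```text
clock: 2.62
eef_pos: [0.5735, 0.2497, 0.0749]
ee_rot: [0.135, 3.138, 0.0]
contact_force: [1.0, -0.4, -0.9]
finger_gap: -0.0002
grip_force: 0.0
```

View pics/d.png

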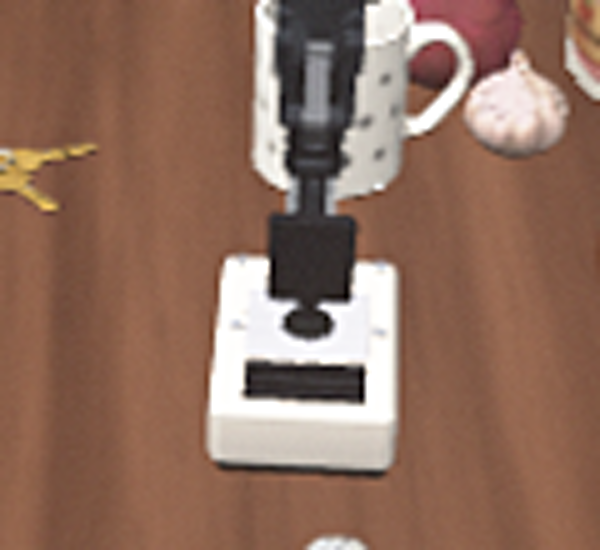

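The fingers stand squarely behind the paddle, at about (315,200) in the crop, and the paddle is still upright at (312,260). I'll push gradually and read the force.

Converted, -0.02 m / 0.75 = -0.0267, -0.014 m / 0.75 = -0.0187.

```bash
python3 drive.py '[0, -0.0093, 0, 0, 0, -0.0187, 0, 0, 0, -0.0267, 0, 0, 0, -0.0267, 0, 0]'; python3 drive.py '[0, -0.0067, 0, 0, 0, -0.0067, 0, 0]'
python3 - <<'E'
from cell import robot
from h import *
T=box(.5708,.2248,-1.6565);o=[]
for n in("side","top"):
    s=robot.snapshot(n);u=topix(s,T([[0,0,.08]]))[0];x,y=map(int,u)
    o.append(cv2.resize(s["frame"][y-50:y+60,x-50:x+50,::-1],None,fx=4,fy=4,interpolation=2))
cv2.imwrite("pics/e.png",np.hstack(o))
E
```

```text
clock: 3.18
eef_pos: [0.5715, 0.2295, 0.0743]
ee_rot: [-0.136, -3.139, 0.0]
contact_force: [0.0, 2.7, -0.1]
finger_gap: 0.0001
grip_force: 0.8
clock: 3.42
eef_pos: [0.5711, 0.2247, 0.0743]
ee_rot: [0.135, 3.139, -0.0]
contact_force: [-0.8, 2.9, 0.7]
finger_gap: -0.0002
grip_force: 1.1
```

View pics/e.png

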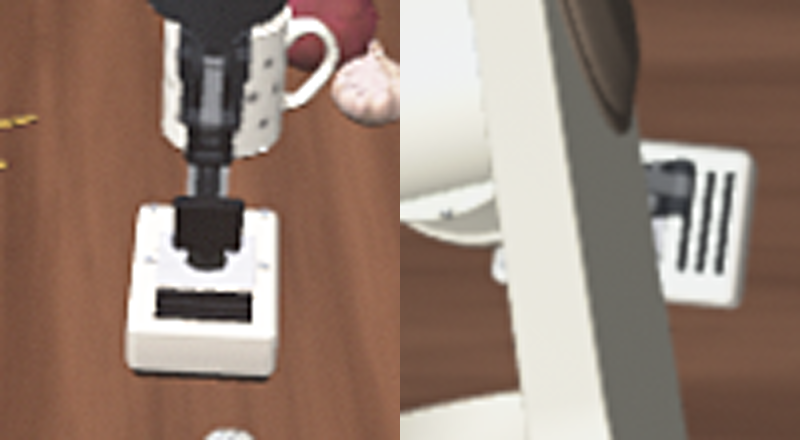

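The paddle is leaning towards the ribs, with its top edge lower at (208,205) in the left crop. The force of about 3 N suggests roughly 0.4 rad, so I'll keep going in small steps towards the stop.

Converted, -0.003 m / 0.75 = -0.004.

```bash
for i in 1; do python3 drive.py '[0, -0.004, 0, 0, 0, -0.004, 0, 0]'|grep -E "clock|eef|contact"; python3 drive.py '[0, -0.0027, 0, 0, 0, -0.0027, 0, 0]' | grep -E "eef|contact";python3 drive.py '[0, -0.0013, 0, 0, 0, -0.0013, 0, 0]' | grep -E "clock|eef|contact"; done
```

```text
clock: 3.78
eef_pos: [0.5708, 0.2218, 0.0742]
contact_force: [0.0, 2.1, -0.3]
eef_pos: [0.5707, 0.2198, 0.0743]
contact_force: [0.4, 4.2, -0.5]
clock: 4.28
eef_pos: [0.5705, 0.2189, 0.0743]
contact_force: [0.6, 2.8, -1.6]
```

Converted, -0.002 m / 0.75 = -0.0027.

```bash
python3 drive.py '[0, -0.0027, 0, 0, 0, -0.0027, 0, 0, 0, -0.0027, 0, 0]'|grep -E "clock|eef|contact"
python3 - <<'E'
from cell import robot
from h import *
T=box(.5708,.2248,-1.6565);o=[];F=[]
for k in range(6):
    s=robot.snapshot("side");F.append(robot.get_state()["contact_force"])
print(np.mean(F,0))
u=topix(s,T([[0,0,.08]]))[0];x,y=map(int,u)
for th in(None,.35,.45,.55):
    im=cv2.resize(s["frame"][y-30:y+40,x-28:x+28,::-1],None,fx=7,fy=7,interpolation=2)[:, :]
    if th:
        c,si=np.cos(th),np.sin(th)
        Q=[[.0045*c+r*si,.02*i,.038+r*c-.0045*si] for i,r in((1,.016),(1,.06),(-1,.06),(-1,.016))]
        cv2.polylines(im,[np.int32((topix(s,T(Q))-[x-28,y-30])*7+3)],True,(0,0,255),1)
    o.append(im[100:400])
cv2.imwrite("pics/f.png",np.vstack([np.hstack(o[:2]),np.hstack(o[2:])]))
E
```

```text
clock: 4.65
eef_pos: [0.5704, 0.2169, 0.0743]
contact_force: [-1.1, 2.8, -0.4]
[0.19881397 3.67138779 0.66099031]
```

View pics/f.png

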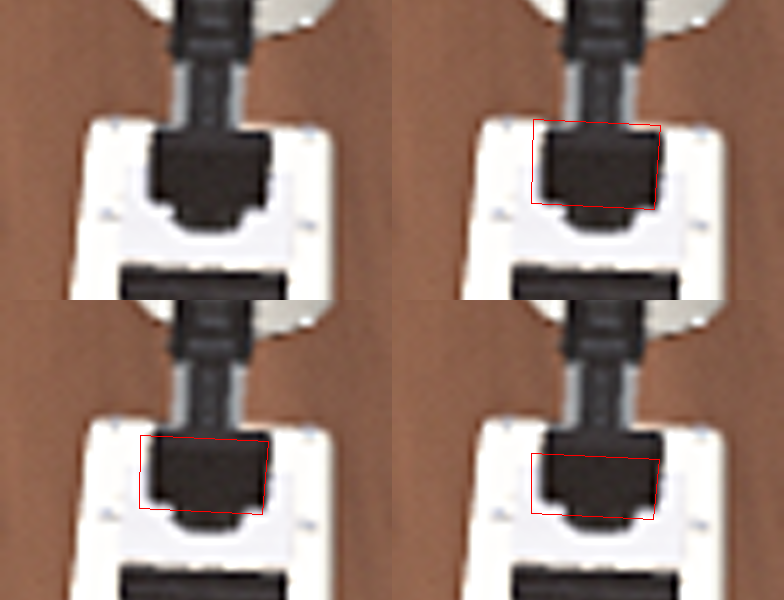

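The paddle's lower edge (y≈208) and the 3.7 N force both put the lean at about 0.42 rad. I'll go 5 mm further and hold for over a second.

Converted, -0.003 m / 0.75 = -0.004.

```bash
python3 drive.py '[0, -0.004, 0, 0, 0, -0.004, 0, 0]'|grep -E "clock|eef|contact"; python3 drive.py '[0, -0.0027, 0, 0, 0, -0.0027, 0, 0, 0, -0.0027, 0, 0]' |grep -E "clock|eef|contact"
python3 - <<'E'
from cell import robot
from h import *
F=[]
for k in range(8):
    s=robot.snapshot("side");F.append(robot.get_state()["contact_force"])
print(np.mean(F,0))
T=box(.5708,.2248,-1.6565);u=topix(s,T([[0,0,.08]]))[0];x,y=map(int,u);o=[]
for th in(None,.5):
    im=cv2.resize(s["frame"][y-30:y+40,x-28:x+28,::-1],None,fx=7,fy=7,interpolation=2)
    if th:
        c,si=np.cos(th),np.sin(th)
        Q=[[.0045*c+r*si,.02*i,.038+r*c-.0045*si] for i,r in((1,.016),(1,.06),(-1,.06),(-1,.016))]
        cv2.polylines(im,[np.int32((topix(s,T(Q))-[x-28,y-30])*7+3)],True,(0,0,255),1)
    o.append(im)
cv2.imwrite("pics/g.png",np.hstack(o))
E
```

```text
clock: 5.2
eef_pos: [0.5702, 0.215, 0.0745]
contact_force: [0.9, 14.3, -0.5]
clock: 5.58
eef_pos: [0.5701, 0.2142, 0.0746]
contact_force: [2.1, 23.5, -1.6]
[ 1.75969602 23.52279727 -0.6783188 ]
```

View pics/g.png

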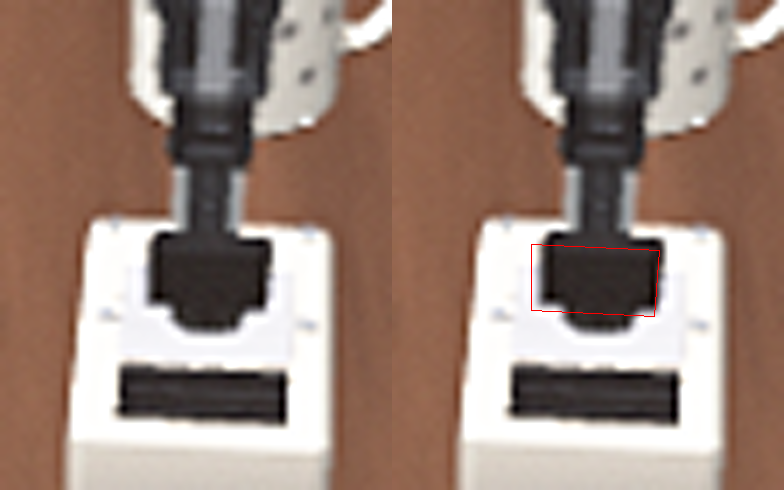

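The force jumped to 24 N, so the paddle is on its stop. I'll ease off 2 mm, hold for 1.5 s, then back away steadily and lift.

Converted, 0.002 m / 0.75 = 0.0027.

```bash
python3 drive.py '[0, 0.0027, 0, 0, 0, 0.0027, 0, 0, 0, 0.0027, 0, 0, 0, 0.0027, 0, 0, 0, 0.0027, 0, 0, 0, 0.0027, 0, 0]'|grep -E "clock|eef|contact"; python3 drive.py '[0, 0, 0, 0, 0, 0, 0, 0, 0, 0, 0, 0, 0, 0, 0, 0, 0, 0, 0, 0, 0, 0, 0, 0]' |grep -E "clock|eef|contact"
python3 drive.py '[0, 0.0067, 0, 0, 0, 0.0133, 0, 0, 0, 0.02, 0, 0, 0, 0.0267, 0, 0, 0, 0.0333, 0, 0, 0, 0.0467, 0, 0, 0, 0.0667, 0, 0, 0, 0.0667, 0, 0, 0, 0.0667, -0.0667, 0, 0, 0.0667, -0.1333, 0, 0, 0.0667, -0.1867, 0, 0, 0.0667, -0.1867, 0]'|grep -E "clock|eef|contact"
python3 - <<'E'
from cell import robot
from h import *
T=box(.5708,.2248,-1.6565)
s=robot.snapshot("side");u=topix(s,T([[0,0,.08]]))[0];x,y=map(int,u)
cv2.imwrite("pics/h.png",cv2.resize(s["frame"][y-50:y+200,x-80:x+70,::-1],None,fx=2.4,fy=2.4,interpolation=2))
E
```

```text
clock: 6.72
eef_pos: [0.5703, 0.2149, 0.0747]
contact_force: [0.2, 12.8, 2.8]
clock: 7.48
eef_pos: [0.5703, 0.2149, 0.0747]
contact_force: [-0.5, 11.5, 2.9]
clock: 8.98
eef_pos: [0.5754, 0.264, 0.2178]
contact_force: [-0.6, 0.4, -1.0]
```

View pics/h.png

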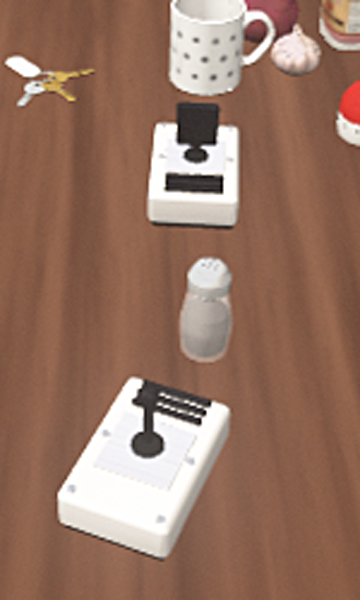

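The paddle is upright again at (197,125), the stick box is untouched and the arm is clear. I'm handing in.

```bash
python3 -c "
from cell import robot
print(robot.hand_in())"
```

```text
the job is handed in; nothing more can be done
None
```

I pushed the blind paddle to its stop on the ribbed end, held it there for about 2 s, and let it spring back upright; the other lever was left alone, and the job was handed in at about 9 s.

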